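# Load the full tube rack onto the dock's presence lever

### The arm

A 6-joint arm with a two-finger parallel gripper is mounted at the origin on the work surface. World frame = base frame: x ahead of the robot, y to its left, z up, the work surface at z = 0. Lengths are in mm, angles in rad, forces in N, time in s.
With the tool pointing down it reaches from about 275 to 750 mm from the base axis. Payload 10.2 kg.
Tool frame: the origin (TCP) lies at the very end of the fingers, on their centre line; the grasp point (between the pads) lies 19 mm behind it (ctrl.pinch_z is the distance from the TCP to the grasp point, in mm); y points along the fingers, z is the direction in which the jaws open and shut, and the axes are right-handed (so a half turn about y gives the same grasp; the last joint's range is limited). The gripper opens to 85 mm and grips with 20 to 120 N. Pads are 22 mm wide; open, the fingers measure 114 mm over their backs; the gripper's body (76 mm by 85 mm) begins 54 mm behind the grasp point. The pads swing forward as they close: fully open they stand 13 mm farther back than shut.
Start: joints at [-1.565, 0.313, 1.498, -0, 1.331, -0.223], TCP at [119.061, -511.327, 231.294] pointing down, gripper open.
Joint ranges: [-2.94, 2.94], [-0.97, 2.17], [0.19, 2.56], [-1.23, 4.37], [0.02, 3.11], [-2.88, 2.88]. Speed limits (rad/s): [2.39, 2.39, 3.01, 3.14, 3.14, 3.14].

### API

Orientations are given as a unit quaternion [w, x, y, z].
In Python, from rig import sense, eyes, ctrl gives the robot as it stands. The module is installed in compiled form; this text tells all that it offers.
- The arm moves only by the shell command python3 -m handwheel 'ROWS' [FORCE]. ROWS is JSON, a list of rows, each an object of numbers: "grip": the finger opening in mm, from 0 to 85.4; "tx", "ty", "tz": the shift along the tool's x, y, z in mm; "wx", "wy", "wz": the turn, a rotation vector about the tool's x, y, z in rad. In form: [{"grip": .., "tx": .., "ty": .., "tz": .., "wx": .., "wy": .., "wz": ..}, ...]. A call has 1 to 10 rows; each row shifts and turns the commanded pose from where the row before left it, along the tool's axes as they then stand; what a row does not reach is not made up. A row lasts 1/12 s, in which the tool goes at most 41.7 mm and 7.16 degrees, less where a joint would pass 70% of its speed; a pose out of reach is approached as far as the arm can. A call is refused whole if a number of a shift passes 41.7 or a number of a turn 0.125, either way. A call with a gripper value outside its range is refused whole. The fingers move at their own pace and stop on an object; FORCE is the grip in N (left out, the last holds). Time passes only in rows, so rows that do not move let the fingers close. It gives the time, the measured TCP pose, the force and the opening at its end, in the units of the state.
- sense(): the state, without advancing time (a new reading comes with each control period).
- eyes.capture(name): name is "scene" or "top"; returns a dict with "pixels" (420x560x3 uint8, red, green, blue), "mtx" (3x3 intrinsics, pixels), "R" (3x3) and "t" (3): a world point X has camera coordinates R X + t. Camera axes: x right, y down, z forward; pixel columns grow to the right and rows downward; lengths in mm; the calibration is good to about 2 mm. A picture is of the moment at which its call begins. There is no depth.
- ctrl.finish_job(): hands the job in, once; it reports no verdict.
The state is a dict: "time_s": time; "joints": joint angles; "dq": joint speeds; "tau": joint torques, N m; "eef_pos": TCP position; "ee_rot": TCP orientation; "force": force on the tool from outside, world axes, zero at the start; "wrist_torque": the same for the moment, N m; "grip_width": opening from 0.0 (shut) to 1.0 (fully open).
Only numpy, scipy, OpenCV 4.12 (cv2) and the standard library are available. Lean on these libraries where they do the work, as an engineer would, in place of code of your own. Each camera call takes 0.05 s, during which the arm holds its last target.

### The job

Pick up the long tube rack that holds four capped tubes, carry it over and set it down gently, without dropping it, in the bay of the cream loading dock, flat between the side rails and with its end holding the dock's little hinged presence lever fully down. Let go and leave it there; leave the empty rack of the same length where it is, and do not mistake the short two-tube rack for the right one.

Things in the scene. Friction and masses are not known exactly. Their poses are not given: they have to be found in the camera images.
- rack: Loaded rack, loose, 0.2-0.35 kg: grey block 150 (x) x 34 (y) x 40 mm high. Grey carrying fin mid-top, 30 long (x) x 12 thick (y), from 40 to 82 above the underside: pinch it across y from above. Four fixed white-capped tubes at x = -62, -40, 40, 62, caps 16 wide, up to 73 high. Same both ways round; either way is right. Origin: centre of underside, z up. (A short 2-tube rack is a bystander.)
- dock: Cream dock: plate 250 long (x -110 to 140) x 94 wide (y), its top the bay floor 12 above the bench. Side rails 8 above the floor leave y -35 to 35. Lever housing, 30 above the floor, from x = 97; the -x end is open. Origin at bench level under where the rack's centre belongs: rack origin at x 0 (+-15), y 0, z 12, long axis along x, its end resting on the lever. x points to the lever, z up. In mm.
- lever (a joint): Presence lever: steel blade 16 mm wide, roller at its tip 45 mm from the hinge, which lies at dock x 100, z 8 mm in the housing; it reaches back over the bay. rad: 0 = up at rest (roller at dock x 59, top 18 mm above the floor); 0.42 = fully down, level, roller at x 55 sunk flush in a floor slot. A weak spring (0.2 to 0.3 N at the tip) lifts it; the rack's weight keeps it down.
- empty_rack: Empty rack, loose, a bystander to be left where it stands: the same grey block and fin in the same sizes as the loaded rack, but with four open holes in its top and no tubes. Origin: centre of underside; x along its length.
Mind the look-alikes: they are no part of the job. Leave any black or pink look-alike of the rack alone.

How it is judged (in metres and radians):
On the way:
1. the loaded rack is lifted clear of the bench (its underside more than 30 mm up) (height (world z) of rack above 0.03 m), for 0.1 s.
At the end, for the whole second after the job is handed in: The loaded rack rests, let go, on the bay floor: centre within 25 mm along and 20 mm across of the right place, underside within 5 mm of the floor, upright within 4.5 degrees, along the bay within 12 degrees (either way round), lever held beyond 0.34 rad (x of rack in the frame of dock between -0.025 and 0.025 m and y of rack in the frame of dock between -0.02 and 0.02 m and z of rack in the frame of dock between 0.006 and 0.017 m and angle between the x axis of rack and the x axis of dock, either way round below 0.21 rad and angle between rack's own z axis and vertical below 0.08 rad and value of joint lever above 0.34 rad and linear speed of rack below 0.02 m/s); the robot touches nothing.
It fails at once if the loaded rack is dropped or slammed into the dock (faster than 0.6 m/s in the last 28 mm above the bay floor) (horizontal distance between rack and dock below 0.06 m and z of rack in the frame of dock below 0.04 m and linear speed of rack above 0.6 m/s).
It fails at once if the empty rack is moved more than 30 mm (distance of empty_rack from where it was at the start of the episode above 0.03 m).
It also fails if it takes over 32 s, if anything falls off the work surface, if the arm or the gripper's body presses on something with over 40 N, if the wrist force passes 120 N, or if a joint passes its speed limit or range.

## Working session

There is one attempt and no reset: what is moved stays moved. The work goes in short steps, Python scripts to look and compute and a shell command to move; the robot and the scene stay as the last step left them, time stands still between calls to the robot, and variables do not carry over. Pictures are saved under pics/ and viewed, and the job is handed in when it is done.

```bash
mkdir -p pics; python3 - <<'E'
from rig import sense, eyes, ctrl
import cv2
for n in("scene","top"):
    c=eyes.capture(n); cv2.imwrite(f"pics/{n}0.png",c["pixels"][:,:,::-1]); print(n,c["mtx"],c["R"],c["t"])
s=sense();print(s["time_s"],s["eef_pos"],s["ee_rot"],s["grip_width"],ctrl.pinch_z)
E
```

```text
scene [[414.21298938   0.         276.14521274]
 [  0.         414.21298938 210.01462113]
 [  0.           0.           1.        ]] [[-0.87006518  0.49271397 -0.01481667]
 [ 0.37701771  0.64579603 -0.66393157]
 [-0.31755982 -0.58324988 -0.74764653]] [398.82230207 -58.72022158 965.15533596]
top [[381.15343244   0.         281.4361118 ]
 [  0.         381.15343244 208.12171304]
 [  0.           0.           1.        ]] [[ 0.01944714 -0.99976645  0.00942596]
 [-0.99596072 -0.02019797 -0.08748883]
 [ 0.08765878 -0.00768648 -0.9961209 ]] [-71.17587243 410.96507485 747.66741151]
0.1 [ 119.03267965 -511.1001312   230.77642322] [ 0.08074543 -0.0806526   0.70290053 -0.70207277] 1.0043159136679405 18.700000000000003
```

View pics/scene0.png

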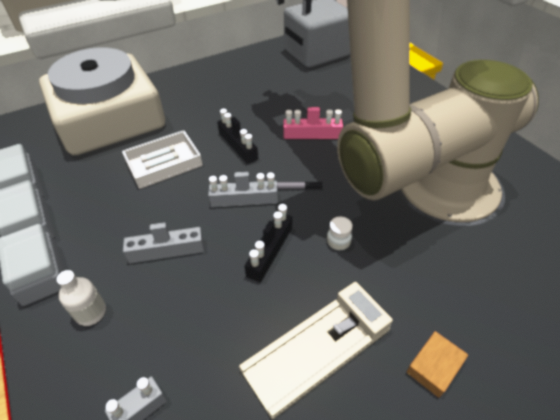

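View pics/top0.png

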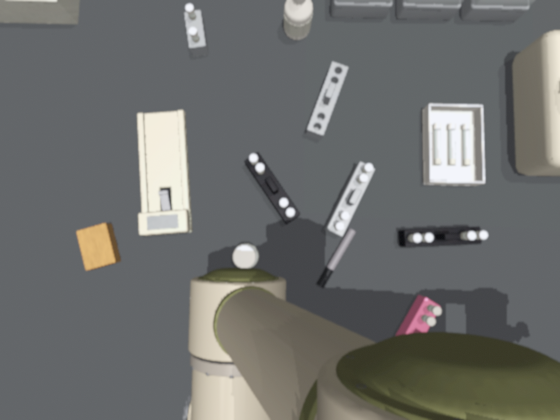

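Candidates, with scene pixels:
- Grey rack with four white caps: (243,188), top (351,198)
- Empty grey rack: (163,243)
- Short two-tube rack: (135,402)
- Black racks: (270,240) and (238,135)
- Pink rack: (313,125)

I choose the grey four-cap rack at (243,188). The dock is at top (164,172), with its housing and lever towards the bottom of the image. Next I'll check the choice in a close crop and measure.

```bash
python3 - <<'E'
import cv2,numpy as np
t=cv2.imread("pics/top0.png");s=cv2.imread("pics/scene0.png")
a=cv2.resize(t[150:250,300:400],(400,400),interpolation=cv2.INTER_CUBIC)
b=cv2.resize(s[150:230,190:330],None,fx=2.85,fy=2.85,interpolation=cv2.INTER_CUBIC)
c=cv2.resize(t[100:250,110:210],(267,400),interpolation=cv2.INTER_CUBIC)
o=np.zeros((640,800,3),np.uint8)[:600];o[:400,:400]=a;o[:400,400:667]=c;o[400:600,:399]=b[:200,:399]
cv2.imwrite("pics/crop.png",o)
E
```

```text
(no output)
```

View pics/crop.png

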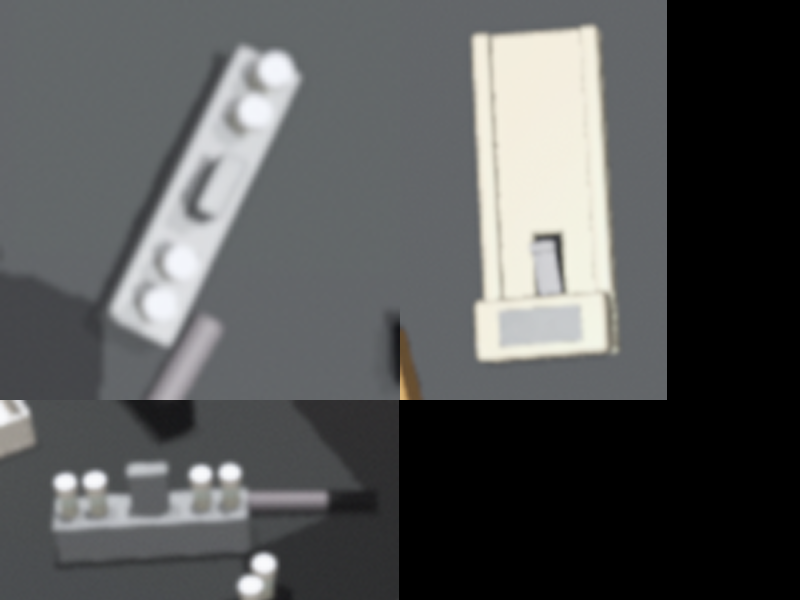

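```bash
cat > h.py <<'E'
import numpy as np,cv2
from rig import eyes
def ray(c,p,z):
    d=c["R"].T@np.linalg.inv(c["mtx"])@np.array([p[0],p[1],1.]); o=-c["R"].T@c["t"]
    return o+d*(z-o[2])/d[2]
def proj(c,X):
    q=c["mtx"]@(c["R"]@np.asarray(X,float)+c["t"]);return q[:2]/q[2]
E
python3 - <<'E'
from h import *
for n,roi in(("top",(300,150,385,245)),("scene",(200,165,282,215))):
    c=eyes.capture(n);im=c["pixels"]
    x0,y0,x1,y1=roi; g=im[y0:y1,x0:x1].min(2)
    m=(g>(215 if n=="top" else 190)).astype(np.uint8)
    k,l,st,ce=cv2.connectedComponentsWithStats(m)
    P=[ray(c,ce[i]+[x0,y0],73) for i in range(1,k) if st[i,4]>12]
    print(n,[(st[i,4],(ce[i]+[x0,y0]).round(1)) for i in range(1,k) if st[i,4]>12]);P=np.array(P);print(P.round(1), P.mean(0).round(1))
c=eyes.capture("top");im=c["pixels"]
hsv=cv2.cvtColor(im,cv2.COLOR_RGB2HSV); 
m=((im.min(2)>130)).astype(np.uint8); m[:, :120]=0; m[:100]=0;m[245:]=0;m[:,205:]=0
m=cv2.morphologyEx(m,cv2.MORPH_OPEN,np.ones((3,3)))
cs,_=cv2.findContours(m,0,2);k=max(cs,key=cv2.contourArea)
print(cv2.minAreaRect(k)); print(cv2.approxPolyDP(cv2.convexHull(k),3,True)[:,0].tolist())
# from crop: rail end corners (z20), housing top corners (z42)
f=lambda u,v:(110+(u-400)/2.67,100+v/2.667)
for nme,p,z in [("A",f(472,36),20),("B",f(598,27),20),("hC",f(475,301),42),("hD",f(605,293),42),("hE",f(479,361),42),("hF",f(610,353),42),("floorL",f(490,38),12),("floorR",f(583,31),12),("roller",f(544,243),25)]:
    print(nme,np.round(p,1),ray(c,p,z).round(1))
E
```

```text
top [(np.int32(49), array([368.7, 167.4])), (np.int32(59), array([364.2, 177.5])), (np.int32(14), array([354. , 197.4])), (np.int32(207), array([344.3, 219.5]))]
[[ 487.9 -225.7   73. ]
 [ 468.5 -217.2   73. ]
 [ 430.5 -198.1   73. ]
 [ 388.6 -180.2   73. ]] [ 443.9 -205.3   73. ]
scene [(np.int32(34), array([260. , 175.7])), (np.int32(33), array([270. , 175.2])), (np.int32(34), array([212.3, 178.5])), (np.int32(34), array([222.6, 177.9])), (np.int32(18), array([253.7, 186.2])), (np.int32(20), array([231.6, 187.2])), (np.int32(16), array([280.2, 207.1])), (np.int32(20), array([277.8, 213.2]))]
[[ 395.6 -179.    73. ]
 [ 376.2 -169.6   73. ]
 [ 487.7 -223.1   73. ]
 [ 467.8 -213.7   73. ]
 [ 421.9 -157.7   73. ]
 [ 463.4 -178.4   73. ]
 [ 403.4  -78.5   73. ]
 [ 415.5  -67.    73. ]] [ 428.9 -158.4   73. ]
((163.05149841308594, 171.9943084716797), (125.67372131347656, 51.358089447021484), 89.40933990478516)
[[182, 109], [189, 198], [187, 231], [140, 235], [137, 113]]
A [137.  113.5] [600.2 235.8  20. ]
B [184.2 110.1] [609.4 140.   20. ]
hC [138.1 212.9] [395.4 214.8  42. ]
hD [186.8 209.9] [403.1 120.9  42. ]
hE [139.6 235.4] [352.  209.7  42. ]
hF [188.7 232.4] [359.6 115.5  42. ]
floorL [143.7 114.2] [601.6 225.   12. ]
floorR [178.5 111.6] [608.7 153.5  12. ]
roller [163.9 191.1] [441. 172.  25.]
```

The crop confirms a grey block with a fin and four white caps; the end caps measure 123.7 mm apart, against 124 expected.
- **Rack:** about (432,-198), yaw -25.7°.
- **Dock:** origin about (495.5,177), axis 5.4° (mod 180). The rail-to-housing length is 206.5 mm, against 207 expected.

Now I'll work out the moves in tool axes.

```bash
cat > d.py <<'E'
import sys,numpy as np
from rig import sense
from scipy.spatial.transform import Rotation as Ro
# usage: x y z [yaw of rack axis deg]: fingers down, tool z perpendicular to the rack axis
s=sense();q=s["ee_rot"];R=Ro.from_quat([q[1],q[2],q[3],q[0]])
x,y,z,yaw=map(float,sys.argv[1:5])
best=None
for a in(yaw,yaw+180):
    t=np.radians(a);xx=np.array([np.cos(t),np.sin(t),0]);yy=np.array([0,0,-1.]);T=Ro.from_matrix(np.c_[xx,yy,np.cross(xx,yy)])
    r=(R.inv()*T).as_rotvec()
    if best is None or np.linalg.norm(r)<np.linalg.norm(best[0]):best=(r,T)
v=np.array([x,y,z])-s["eef_pos"]
print("t",round(s["time_s"],2),"pos",s["eef_pos"].round(1),"turn(tool)",best[0].round(3),"shift in current tool",R.inv().apply(v).round(1),"in final tool",best[1].inv().apply(v).round(1))
print("joints",s["joints"].round(2),"F",s["force"].round(1),"grip",round(s["grip_width"]*85.4,1)); print(R.as_matrix().round(2).tolist())
E
python3 d.py 432 -198 130 -25.7
```

```text
t 0.25 pos [ 119.1 -511.2  231.1] turn(tool) [0.001 0.677 0.   ] shift in current tool [-375.8  101.2 -234. ] in final tool [-146.1  101.1 -417.9]
joints [-1.57  0.31  1.5   0.    1.33 -0.22] F [ 0.   0.5 -0.7] grip 85.1
[[-0.97, 0.0, 0.23], [-0.23, 0.0, -0.97], [-0.0, -1.0, -0.0]]
```

```bash
python3 -m handwheel '[{"grip":50,"wy":0.0967},{"grip":50,"wy":0.0967},{"grip":50,"wy":0.0967},{"grip":50,"wy":0.0967},{"grip":50,"wy":0.0967},{"grip":50,"wy":0.0967},{"grip":50,"wy":0.0967},{"grip":50,"tx":-9,"tz":-26},{"grip":50,"tx":-9,"tz":-26},{"grip":50,"tx":-9,"tz":-26}]' 60
python3 d.py 432 -198 130 -25.7
```

```text
t 0.25 pos [ 119.1 -511.2  231.1] turn(tool) [0.001 0.677 0.   ] shift in current tool [-375.8  101.2 -234. ] in final tool [-146.1  101.1 -417.9]
joints [-1.57  0.31  1.5   0.    1.33 -0.22] F [ 0.   0.5 -0.7] grip 85.1
[[-0.97, 0.0, 0.23], [-0.23, 0.0, -0.97], [-0.0, -1.0, -0.0]]invalid input
```

```bash
python3 -m handwheel '[{"grip":50,"tx":0,"ty":0,"tz":0,"wx":0,"wy":0.0967,"wz":0},{"grip":50,"tx":0,"ty":0,"tz":0,"wx":0,"wy":0.0967,"wz":0},{"grip":50,"tx":0,"ty":0,"tz":0,"wx":0,"wy":0.0967,"wz":0},{"grip":50,"tx":0,"ty":0,"tz":0,"wx":0,"wy":0.0967,"wz":0},{"grip":50,"tx":0,"ty":0,"tz":0,"wx":0,"wy":0.0967,"wz":0},{"grip":50,"tx":0,"ty":0,"tz":0,"wx":0,"wy":0.0967,"wz":0},{"grip":50,"tx":0,"ty":0,"tz":0,"wx":0,"wy":0.0967,"wz":0}]' 60
python3 d.py 432 -198 130 -25.7
```

```text
time_s: 0.83
eef_pos: [119.0, -511.3, 231.2]
ee_rot: [-0.159, 0.159, 0.689, -0.689]
force: [-0.4, 0.2, 0.7]
grip_width: 0.584
t 0.83 pos [ 119.  -511.3  231.2] turn(tool) [ 0.    -0.004  0.   ] shift in current tool [-144.3  101.3 -418.6] in final tool [-146.1  101.2 -418. ]
joints [-1.57  0.31  1.5  -0.    1.33  0.46] F [-0.4  0.2  0.7] grip 49.9
[[-0.9, -0.0, -0.44], [0.44, 0.0, -0.9], [0.0, -1.0, -0.0]]
```

```bash
python3 -m handwheel '[{"grip":50,"tx":-12,"ty":0,"tz":-35,"wx":0,"wy":0,"wz":0},{"grip":50,"tx":-12,"ty":0,"tz":-35,"wx":0,"wy":0,"wz":0},{"grip":50,"tx":-12,"ty":0,"tz":-35,"wx":0,"wy":0,"wz":0},{"grip":50,"tx":-12,"ty":0,"tz":-35,"wx":0,"wy":0,"wz":0},{"grip":50,"tx":-12,"ty":0,"tz":-35,"wx":0,"wy":0,"wz":0},{"grip":50,"tx":-12,"ty":0,"tz":-35,"wx":0,"wy":0,"wz":0},{"grip":50,"tx":-12,"ty":0,"tz":-35,"wx":0,"wy":0,"wz":0},{"grip":50,"tx":-12,"ty":0,"tz":-35,"wx":0,"wy":0,"wz":0},{"grip":50,"tx":-12,"ty":0,"tz":-35,"wx":0,"wy":0,"wz":0},{"grip":50,"tx":-12,"ty":0,"tz":-35,"wx":0,"wy":0,"wz":0}]' 60
python3 d.py 432 -198 130 -25.7
```

```text
time_s: 1.67
eef_pos: [379.8, -246.3, 231.4]
ee_rot: [0.157, -0.157, -0.689, 0.689]
force: [0.0, -0.5, 0.2]
grip_width: 0.585
t 1.67 pos [ 379.8 -246.3  231.4] turn(tool) [-0.  0. -0.] shift in current tool [-26.  101.4 -66.2] in final tool [-26.1 101.4 -66.1]
joints [-0.84  0.15  1.7   0.    1.29  1.18] F [ 0.  -0.5  0.2] grip 49.9
[[-0.9, 0.0, -0.43], [0.43, -0.0, -0.9], [-0.0, -1.0, 0.0]]
```

```bash
python3 -m handwheel '[{"grip":50,"tx":-13,"ty":10,"tz":-30,"wx":0,"wy":0,"wz":0},{"grip":50,"tx":-9,"ty":20,"tz":-23,"wx":0,"wy":0,"wz":0},{"grip":50,"tx":-4,"ty":30,"tz":-9,"wx":0,"wy":0,"wz":0},{"grip":50,"tx":0,"ty":30,"tz":0,"wx":0,"wy":0,"wz":0},{"grip":50,"tx":0,"ty":0,"tz":0,"wx":0,"wy":0,"wz":0},{"grip":50,"tx":0,"ty":0,"tz":0,"wx":0,"wy":0,"wz":0}]' 60
python3 d.py 432 -198 47 -25.7
python3 - <<'E'
from h import *
c=eyes.capture("scene");im=c["pixels"][130:240,180:340,::-1]
cv2.imwrite("pics/pre.png",cv2.resize(im,None,fx=4,fy=4,interpolation=cv2.INTER_CUBIC))
c=eyes.capture("top");cv2.imwrite("pics/pretop.png",c["pixels"][:,:,::-1])
E
```

```text
time_s: 2.17
eef_pos: [428.8, -203.1, 141.2]
ee_rot: [-0.158, 0.156, 0.69, -0.689]
force: [-0.3, -0.5, 0.1]
grip_width: 0.587
t 2.17 pos [ 428.8 -203.1  141.2] turn(tool) [0.    0.001 0.002] shift in current tool [-0.9 94.2 -5.9] in final tool [-0.7 94.2 -5.9]
joints [-0.69  0.3   1.77 -0.    1.08  1.33] F [-0.3 -0.5  0.1] grip 50.1
[[-0.9, -0.0, -0.43], [0.43, 0.0, -0.9], [0.0, -1.0, -0.0]]
```

View pics/pre.png

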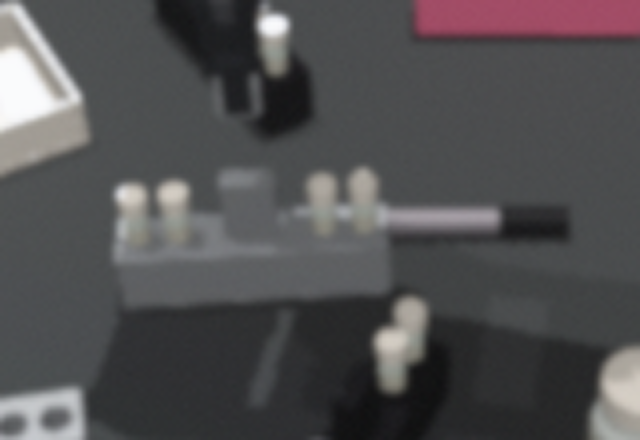

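```bash
python3 - <<'E'
from h import *
c=eyes.capture("scene")
print(proj(c,[428.8,-203.1,141]),ray(c,(180+246/4,130+179/4),82))
u=np.array([-.43,-.9,0])
for w in(-25,25,-40,40):print(w,proj(c,np.array([428.8,-203.1,146])+u*w))
cv2.imwrite("pics/pre2.png",c["pixels"][:,:,::-1])
E
```

```text
[238.55185128 150.08318989] [ 432.20826484 -192.99628476   82.        ]
-25 [238.46043463 156.29834054]
25 [238.23913629 140.36719378]
-40 [238.53034024 161.33080739]
40 [238.17604774 135.82548275]
```

View pics/pre2.png

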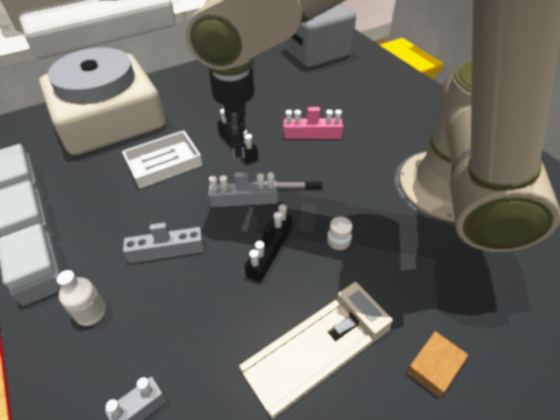

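View pics/pretop.png

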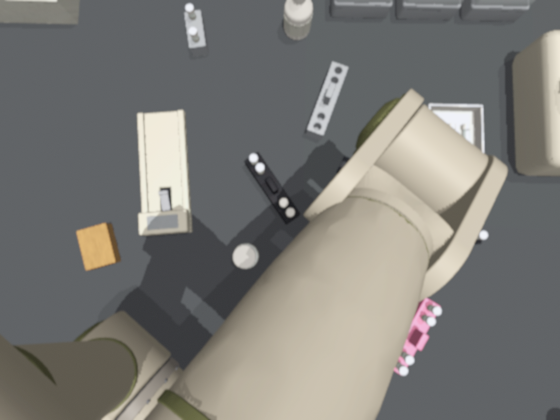

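```bash
python3 -m handwheel '[{"grip":50,"tx":0,"ty":18,"tz":-4,"wx":0,"wy":0,"wz":0},{"grip":50,"tx":0,"ty":20,"tz":-3,"wx":0,"wy":0,"wz":0},{"grip":50,"tx":0,"ty":18,"tz":0,"wx":0,"wy":0,"wz":0},{"grip":50,"tx":0,"ty":15,"tz":0,"wx":0,"wy":0,"wz":0},{"grip":50,"tx":0,"ty":10,"tz":0,"wx":0,"wy":0,"wz":0},{"grip":50,"tx":0,"ty":5,"tz":0,"wx":0,"wy":0,"wz":0},{"grip":50,"tx":0,"ty":4,"tz":0,"wx":0,"wy":0,"wz":0},{"grip":50,"tx":0,"ty":0,"tz":0,"wx":0,"wy":0,"wz":0}]' 60
python3 d.py 432 -196.5 47 -25.7
```

```text
time_s: 2.98
eef_pos: [432.3, -197.2, 51.6]
ee_rot: [0.157, -0.157, -0.689, 0.689]
force: [0.2, 0.4, -0.0]
grip_width: 0.582
t 2.98 pos [ 432.3 -197.2   51.6] turn(tool) [-0.     0.    -0.001] shift in current tool [ 0.6  4.6 -0.5] in final tool [ 0.6  4.6 -0.5]
joints [-0.68  0.44  1.85  0.    0.85  1.34] F [ 0.2  0.4 -0. ] grip 49.7
[[-0.9, 0.0, -0.43], [0.43, -0.0, -0.9], [-0.0, -1.0, 0.0]]
```

```bash
python3 -m handwheel '[{"grip":30,"tx":0,"ty":4,"tz":0,"wx":0,"wy":0,"wz":0},{"grip":22,"tx":0,"ty":0,"tz":0,"wx":0,"wy":0,"wz":0},{"grip":4,"tx":0,"ty":0,"tz":0,"wx":0,"wy":0,"wz":0},{"grip":4,"tx":0,"ty":0,"tz":0,"wx":0,"wy":0,"wz":0},{"grip":4,"tx":0,"ty":0,"tz":0,"wx":0,"wy":0,"wz":0},{"grip":4,"tx":0,"ty":0,"tz":0,"wx":0,"wy":0,"wz":0}]' 60
python3 d.py 432 -196.5 47 -25.7
```

```text
time_s: 3.48
eef_pos: [432.4, -197.2, 47.7]
ee_rot: [0.157, -0.157, -0.689, 0.69]
force: [-1.4, 0.3, 3.3]
grip_width: 0.134
t 3.48 pos [ 432.4 -197.2   47.7] turn(tool) [-0.     0.    -0.001] shift in current tool [ 0.6  0.7 -0.4] in final tool [ 0.6  0.7 -0.4]
joints [-0.68  0.45  1.85 -0.    0.84  1.34] F [-1.4  0.3  3.3] grip 11.4
[[-0.9, 0.0, -0.43], [0.43, -0.0, -0.9], [-0.0, -1.0, 0.0]]
```

Gripped at about 11.4 mm, which matches the 12 mm fin. Lifting.

```bash
python3 -m handwheel '[{"grip":4,"tx":0,"ty":-3,"tz":0,"wx":0,"wy":0,"wz":0},{"grip":4,"tx":0,"ty":-10,"tz":0,"wx":0,"wy":0,"wz":0},{"grip":4,"tx":0,"ty":-16,"tz":0,"wx":0,"wy":0,"wz":0},{"grip":4,"tx":0,"ty":-20,"tz":0,"wx":0,"wy":0,"wz":0},{"grip":4,"tx":0,"ty":-20,"tz":0,"wx":0,"wy":0,"wz":0},{"grip":4,"tx":0,"ty":-20,"tz":0,"wx":0,"wy":0,"wz":0},{"grip":4,"tx":0,"ty":-20,"tz":0,"wx":0,"wy":0,"wz":0},{"grip":4,"tx":0,"ty":-12,"tz":0,"wx":0,"wy":0,"wz":0},{"grip":4,"tx":0,"ty":-4,"tz":0,"wx":0,"wy":0,"wz":0},{"grip":4,"tx":0,"ty":0,"tz":0,"wx":0,"wy":0,"wz":0}]' 60
python3 d.py 495.5 177.2 172 5.4
python3 - <<'E'
from h import *
c=eyes.capture("scene");cv2.imwrite("pics/lift.png",c["pixels"][:,:,::-1])
E
```

```text
time_s: 4.32
eef_pos: [432.3, -197.0, 173.2]
ee_rot: [0.157, -0.158, -0.689, 0.69]
force: [0.8, -0.6, -2.7]
grip_width: 0.128
t 4.32 pos [ 432.3 -197.   173.2] turn(tool) [-0.001 -0.542 -0.001] shift in current tool [ 105.2    0.9 -364.6] in final tool [ -98.1    1.2 -366.6]
joints [-0.67  0.26  1.73  0.    1.15  1.34] F [ 0.8 -0.6 -2.7] grip 11.0
[[-0.9, 0.0, -0.43], [0.43, -0.0, -0.9], [-0.0, -1.0, 0.0]]
```

View pics/lift.png

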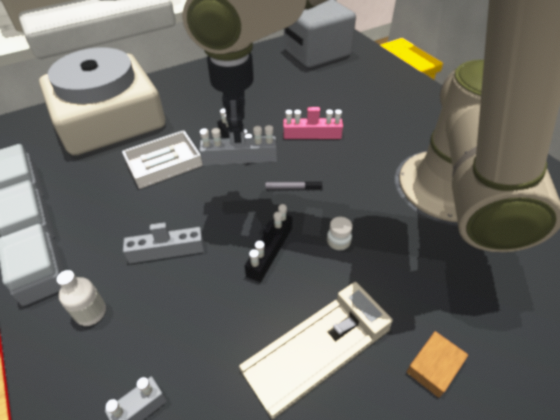

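The picture shows the rack hanging level in the gripper at (238,148), and the bystanders are unmoved. Next I turn it, then carry it.

```bash
python3 -m handwheel '[{"grip":4,"tx":0,"ty":0,"tz":0,"wx":0,"wy":-0.04,"wz":0},{"grip":4,"tx":0,"ty":0,"tz":0,"wx":0,"wy":-0.08,"wz":0},{"grip":4,"tx":0,"ty":0,"tz":0,"wx":0,"wy":-0.08,"wz":0},{"grip":4,"tx":0,"ty":0,"tz":0,"wx":0,"wy":-0.08,"wz":0},{"grip":4,"tx":0,"ty":0,"tz":0,"wx":0,"wy":-0.08,"wz":0},{"grip":4,"tx":0,"ty":0,"tz":0,"wx":0,"wy":-0.08,"wz":0},{"grip":4,"tx":0,"ty":0,"tz":0,"wx":0,"wy":-0.06,"wz":0},{"grip":4,"tx":0,"ty":0,"tz":0,"wx":0,"wy":-0.04,"wz":0},{"grip":4,"tx":0,"ty":0,"tz":0,"wx":0,"wy":0,"wz":0}]' 60
python3 -m handwheel '[{"grip":4,"tx":-2,"ty":0,"tz":-8,"wx":0,"wy":0,"wz":0},{"grip":4,"tx":-5,"ty":0,"tz":-18,"wx":0,"wy":0,"wz":0},{"grip":4,"tx":-7,"ty":0,"tz":-26,"wx":0,"wy":0,"wz":0},{"grip":4,"tx":-8,"ty":0,"tz":-30,"wx":0,"wy":0,"wz":0},{"grip":4,"tx":-8,"ty":0,"tz":-30,"wx":0,"wy":0,"wz":0},{"grip":4,"tx":-8,"ty":0,"tz":-30,"wx":0,"wy":0,"wz":0},{"grip":4,"tx":-8,"ty":0,"tz":-30,"wx":0,"wy":0,"wz":0},{"grip":4,"tx":-8,"ty":0,"tz":-30,"wx":0,"wy":0,"wz":0},{"grip":4,"tx":-8,"ty":0,"tz":-30,"wx":0,"wy":0,"wz":0},{"grip":4,"tx":-8,"ty":0,"tz":-30,"wx":0,"wy":0,"wz":0}]' 60
python3 -m handwheel '[{"grip":4,"tx":-8,"ty":0,"tz":-30,"wx":0,"wy":0,"wz":0},{"grip":4,"tx":-7,"ty":0,"tz":-26,"wx":0,"wy":0,"wz":0},{"grip":4,"tx":-5,"ty":0,"tz":-20,"wx":0,"wy":0,"wz":0},{"grip":4,"tx":-2,"ty":0,"tz":-12,"wx":0,"wy":0,"wz":0},{"grip":4,"tx":-1,"ty":0,"tz":-5,"wx":0,"wy":0,"wz":0},{"grip":4,"tx":0,"ty":0,"tz":0,"wx":0,"wy":0,"wz":0},{"grip":4,"tx":0,"ty":0,"tz":0,"wx":0,"wy":0,"wz":0}]' 60
python3 d.py 495.5 177.2 172 5.4
```

```text
time_s: 5.12
eef_pos: [431.7, -196.6, 171.2]
ee_rot: [0.032, -0.034, 0.707, -0.706]
force: [-0.3, 0.2, -2.4]
grip_width: 0.13
time_s: 5.95
eef_pos: [477.4, 72.5, 171.9]
ee_rot: [0.032, -0.032, 0.706, -0.706]
force: [0.8, 0.3, -1.9]
grip_width: 0.134
time_s: 6.53
eef_pos: [492.0, 164.5, 172.1]
ee_rot: [-0.032, 0.032, -0.706, 0.706]
force: [-0.0, -0.3, -2.3]
grip_width: 0.133
t 6.53 pos [492.  164.5 172.1] turn(tool) [-0.    -0.003  0.001] shift in current tool [ -4.6   0.1 -12.4] in final tool [ -4.7   0.1 -12.3]
joints [ 0.1   0.35  1.6  -0.    1.19  1.58] F [-0.  -0.3 -2.3] grip 11.4
[[-1.0, -0.0, 0.09], [-0.09, -0.0, -1.0], [0.0, -1.0, 0.0]]
```

```bash
python3 -m handwheel '[{"grip":4,"tx":-3,"ty":4,"tz":-7,"wx":0,"wy":0,"wz":0},{"grip":4,"tx":-2,"ty":10,"tz":-5,"wx":0,"wy":0,"wz":0},{"grip":4,"tx":0,"ty":15,"tz":0,"wx":0,"wy":0,"wz":0},{"grip":4,"tx":0,"ty":15,"tz":0,"wx":0,"wy":0,"wz":0},{"grip":4,"tx":0,"ty":15,"tz":0,"wx":0,"wy":0,"wz":0},{"grip":4,"tx":0,"ty":11,"tz":0,"wx":0,"wy":0,"wz":0},{"grip":4,"tx":0,"ty":5,"tz":0,"wx":0,"wy":0,"wz":0},{"grip":4,"tx":0,"ty":0,"tz":0,"wx":0,"wy":0,"wz":0}]' 60
python3 d.py 495.5 177.2 60 5.4
python3 - <<'E'
from h import *
for n in("scene","top"):
    c=eyes.capture(n);cv2.imwrite(f"pics/near_{n}.png",c["pixels"][:,:,::-1])
E
```

```text
time_s: 7.2
eef_pos: [495.4, 177.3, 95.7]
ee_rot: [-0.031, 0.033, -0.706, 0.706]
force: [-0.1, -0.1, -2.9]
grip_width: 0.137
t 7.2 pos [495.4 177.3  95.7] turn(tool) [-0.    -0.003  0.003] shift in current tool [-0.1 35.7  0.1] in final tool [-0.  35.7  0.1]
joints [0.12 0.46 1.66 0.   1.02 1.6 ] F [-0.1 -0.1 -2.9] grip 11.7
[[-1.0, -0.0, 0.09], [-0.09, -0.0, -1.0], [0.0, -1.0, 0.0]]
```

View pics/near_scene.png

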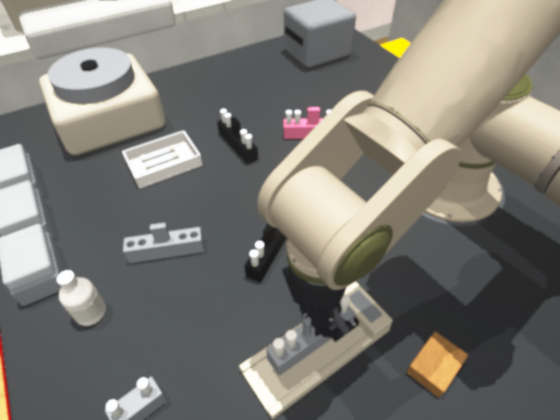

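View pics/near_top.png

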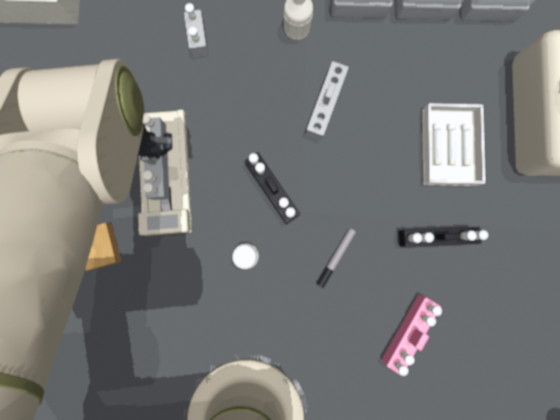

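```bash
python3 - <<'E'
from h import *
t=np.radians(5.4);u=np.array([np.cos(t),np.sin(t),0])
for n in("top","scene"):
    c=eyes.capture(n)
    print(n,[proj(c,np.array([495.4,177.3,73+48])+u*k).round(0).tolist() for k in(-62,-40,40,62)])
im=cv2.imread("pics/near_top.png")[100:245,110:210];a=cv2.resize(im,None,fx=4,fy=4,interpolation=cv2.INTER_CUBIC)
b=cv2.resize(cv2.imread("pics/near_scene.png")[280:415,230:400],None,fx=2.3,fy=2.3,interpolation=cv2.INTER_CUBIC)
o=np.zeros((580,800,3),np.uint8);o[:580,:400]=a;o[:b.shape[0],400:400+b.shape[1]]=b;cv2.imwrite("pics/nearc.png",o)
E
```

```text
top [[148.0, 188.0], [147.0, 176.0], [145.0, 131.0], [145.0, 119.0]]
scene [[344.0, 298.0], [333.0, 305.0], [290.0, 334.0], [278.0, 343.0]]
```

View pics/nearc.png

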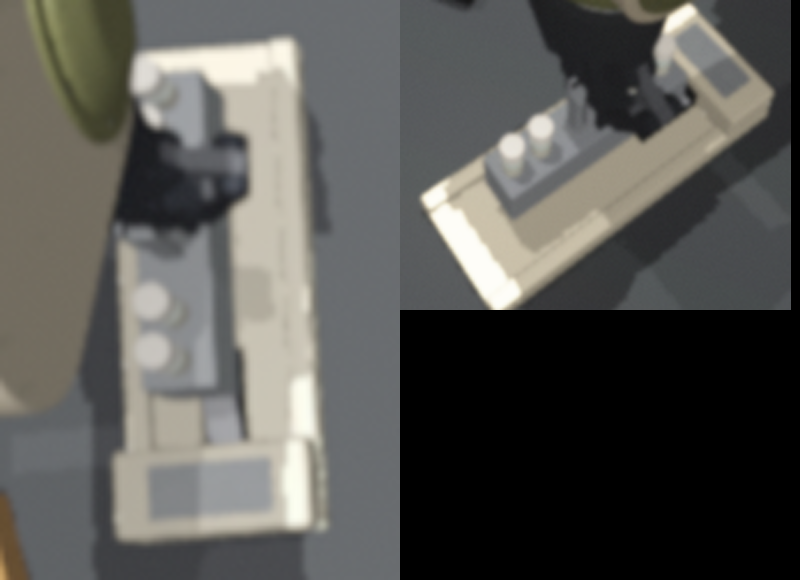

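The crop shows the caps at top (148,175) and (149,188), against predictions of (147,176) and (148,188). The rack is over the bay as planned, so I lower it gently.

```bash
python3 -m handwheel '[{"grip":4,"tx":0,"ty":4,"tz":0,"wx":0,"wy":0,"wz":0},{"grip":4,"tx":0,"ty":6,"tz":0,"wx":0,"wy":0,"wz":0},{"grip":4,"tx":0,"ty":6,"tz":0,"wx":0,"wy":0,"wz":0},{"grip":4,"tx":0,"ty":6,"tz":0,"wx":0,"wy":0,"wz":0},{"grip":4,"tx":0,"ty":5,"tz":0,"wx":0,"wy":0,"wz":0},{"grip":4,"tx":0,"ty":3,"tz":0,"wx":0,"wy":0,"wz":0},{"grip":4,"tx":0,"ty":2,"tz":0,"wx":0,"wy":0,"wz":0},{"grip":4,"tx":0,"ty":0,"tz":0,"wx":0,"wy":0,"wz":0},{"grip":4,"tx":0,"ty":0,"tz":0,"wx":0,"wy":0,"wz":0}]' 60
python3 d.py 495.5 177.2 60 5.4
```

```text
time_s: 8.15
eef_pos: [496.1, 177.5, 65.3]
ee_rot: [-0.032, 0.033, -0.706, 0.706]
force: [-0.4, 0.1, -2.7]
grip_width: 0.135
t 8.15 pos [496.1 177.5  65.3] turn(tool) [-0.    -0.002  0.   ] shift in current tool [0.6 5.3 0.3] in final tool [0.6 5.3 0.2]
joints [ 0.12  0.51  1.69 -0.    0.95  1.6 ] F [-0.4  0.1 -2.7] grip 11.5
[[-1.0, -0.0, 0.09], [-0.09, -0.0, -1.0], [0.0, -1.0, 0.0]]
```

```bash
python3 -m handwheel '[{"grip":4,"tx":0,"ty":2,"tz":0,"wx":0,"wy":0,"wz":0},{"grip":4,"tx":0,"ty":1.5,"tz":0,"wx":0,"wy":0,"wz":0},{"grip":4,"tx":0,"ty":1,"tz":0,"wx":0,"wy":0,"wz":0},{"grip":4,"tx":0,"ty":0,"tz":0,"wx":0,"wy":0,"wz":0},{"grip":4,"tx":0,"ty":0,"tz":0,"wx":0,"wy":0,"wz":0}]' 60
python3 d.py 495.5 177.2 60 5.4
python3 -m handwheel '[{"grip":4,"tx":0,"ty":1,"tz":0,"wx":0,"wy":0,"wz":0},{"grip":4,"tx":0,"ty":0,"tz":0,"wx":0,"wy":0,"wz":0},{"grip":4,"tx":0,"ty":0,"tz":0,"wx":0,"wy":0,"wz":0}]' 60
```

```text
time_s: 8.57
eef_pos: [496.1, 177.5, 60.8]
ee_rot: [0.032, -0.033, 0.706, -0.706]
force: [-0.3, -0.6, -2.0]
grip_width: 0.133
t 8.57 pos [496.1 177.5  60.8] turn(tool) [ 0.    -0.002  0.   ] shift in current tool [0.6 0.8 0.2] in final tool [0.6 0.8 0.2]
joints [0.12 0.52 1.69 0.   0.94 1.6 ] F [-0.3 -0.6 -2. ] grip 11.4
[[-1.0, -0.0, 0.09], [-0.09, 0.0, -1.0], [0.0, -1.0, -0.0]]
time_s: 8.82
eef_pos: [496.1, 177.5, 59.8]
ee_rot: [0.033, -0.032, 0.706, -0.706]
force: [0.6, -0.2, -2.5]
grip_width: 0.126
```

```bash
python3 -m handwheel '[{"grip":4,"tx":0,"ty":0.7,"tz":0,"wx":0,"wy":0,"wz":0},{"grip":4,"tx":0,"ty":0,"tz":0,"wx":0,"wy":0,"wz":0}]' 60;python3 -m handwheel '[{"grip":4,"tx":0,"ty":0.7,"tz":0,"wx":0,"wy":0,"wz":0},{"grip":4,"tx":0,"ty":0,"tz":0,"wx":0,"wy":0,"wz":0}]' 60
```

```text
time_s: 8.98
eef_pos: [496.1, 177.5, 59.7]
ee_rot: [-0.033, 0.032, -0.706, 0.706]
force: [-2.7, -1.0, 4.5]
grip_width: 0.128
time_s: 9.15
eef_pos: [496.1, 177.5, 59.7]
ee_rot: [-0.033, 0.032, -0.706, 0.706]
force: [-6.1, -2.4, 11.2]
grip_width: 0.133
```

Contact: the force now points up and the rack is on the floor. Back off 1 mm, open moderately and rise.

```bash
python3 -m handwheel '[{"grip":4,"tx":0,"ty":-0.8,"tz":0,"wx":0,"wy":0,"wz":0},{"grip":14,"tx":0,"ty":0,"tz":0,"wx":0,"wy":0,"wz":0},{"grip":20,"tx":0,"ty":0,"tz":0,"wx":0,"wy":0,"wz":0},{"grip":28,"tx":0,"ty":0,"tz":0,"wx":0,"wy":0,"wz":0},{"grip":34,"tx":0,"ty":0,"tz":0,"wx":0,"wy":0,"wz":0},{"grip":34,"tx":0,"ty":0,"tz":0,"wx":0,"wy":0,"wz":0}]' 20
python3 d.py 495.5 177.2 160 5.4
```

```text
time_s: 9.65
eef_pos: [496.1, 177.5, 59.1]
ee_rot: [0.033, -0.032, 0.706, -0.706]
force: [0.4, 0.4, -0.4]
grip_width: 0.399
t 9.65 pos [496.1 177.5  59.1] turn(tool) [ 0.    -0.002 -0.   ] shift in current tool [   0.7 -100.9    0.3] in final tool [   0.7 -100.9    0.3]
joints [0.12 0.52 1.69 0.   0.93 1.6 ] F [ 0.4  0.4 -0.4] grip 34.1
[[-1.0, 0.0, 0.09], [-0.09, 0.0, -1.0], [-0.0, -1.0, -0.0]]
```

```bash
python3 -m handwheel '[{"grip":34,"tx":0,"ty":-6,"tz":0,"wx":0,"wy":0,"wz":0},{"grip":34,"tx":0,"ty":-14,"tz":0,"wx":0,"wy":0,"wz":0},{"grip":34,"tx":0,"ty":-20,"tz":0,"wx":0,"wy":0,"wz":0},{"grip":34,"tx":0,"ty":-25,"tz":0,"wx":0,"wy":0,"wz":0},{"grip":34,"tx":0,"ty":-25,"tz":0,"wx":0,"wy":0,"wz":0},{"grip":34,"tx":0,"ty":-25,"tz":0,"wx":0,"wy":0,"wz":0},{"grip":34,"tx":0,"ty":-25,"tz":0,"wx":0,"wy":0,"wz":0},{"grip":34,"tx":0,"ty":-20,"tz":0,"wx":0,"wy":0,"wz":0}]'
python3 -m handwheel '[{"grip":34,"tx":0,"ty":0,"tz":20,"wx":0,"wy":0,"wz":0},{"grip":34,"tx":0,"ty":0,"tz":33,"wx":0,"wy":0,"wz":0},{"grip":34,"tx":0,"ty":0,"tz":33,"wx":0,"wy":0,"wz":0},{"grip":34,"tx":0,"ty":0,"tz":33,"wx":0,"wy":0,"wz":0},{"grip":34,"tx":0,"ty":0,"tz":33,"wx":0,"wy":0,"wz":0},{"grip":34,"tx":0,"ty":0,"tz":33,"wx":0,"wy":0,"wz":0},{"grip":34,"tx":0,"ty":0,"tz":33,"wx":0,"wy":0,"wz":0},{"grip":34,"tx":0,"ty":0,"tz":33,"wx":0,"wy":0,"wz":0},{"grip":34,"tx":0,"ty":0,"tz":20,"wx":0,"wy":0,"wz":0},{"grip":34,"tx":0,"ty":0,"tz":0,"wx":0,"wy":0,"wz":0}]'
python3 - <<'E'
from h import *
im={}
for n in("scene","top"):
    c=eyes.capture(n);im[n]=c["pixels"][:,:,::-1];cv2.imwrite(f"pics/end_{n}.png",im[n])
    t=np.radians(5.4);u=np.array([np.cos(t),np.sin(t),0])
    print(n,[proj(c,np.array([495.5,177.2,85])+u*k).round(0).tolist() for k in(-62,-40,40,62)])
a=cv2.resize(im["top"][100:245,110:210],None,fx=4,fy=4,interpolation=cv2.INTER_CUBIC)
b=cv2.resize(im["scene"][280:415,230:400],None,fx=2.3,fy=2.3,interpolation=cv2.INTER_CUBIC)
o=np.zeros((580,800,3),np.uint8);o[:580,:400]=a;o[:b.shape[0],400:400+b.shape[1]]=b;cv2.imwrite("pics/endc.png",o)
E
```

```text
time_s: 10.32
eef_pos: [496.2, 177.5, 221.7]
ee_rot: [0.033, -0.032, 0.706, -0.706]
force: [0.3, -0.4, 1.0]
grip_width: 0.396
time_s: 11.15
eef_pos: [521.0, -95.8, 219.4]
ee_rot: [-0.031, 0.031, -0.706, 0.707]
force: [-0.3, -0.3, -0.1]
grip_width: 0.396
scene [[341.0, 309.0], [331.0, 317.0], [290.0, 345.0], [278.0, 353.0]]
top [[154.0, 191.0], [154.0, 179.0], [152.0, 136.0], [151.0, 125.0]]
```

View pics/endc.png

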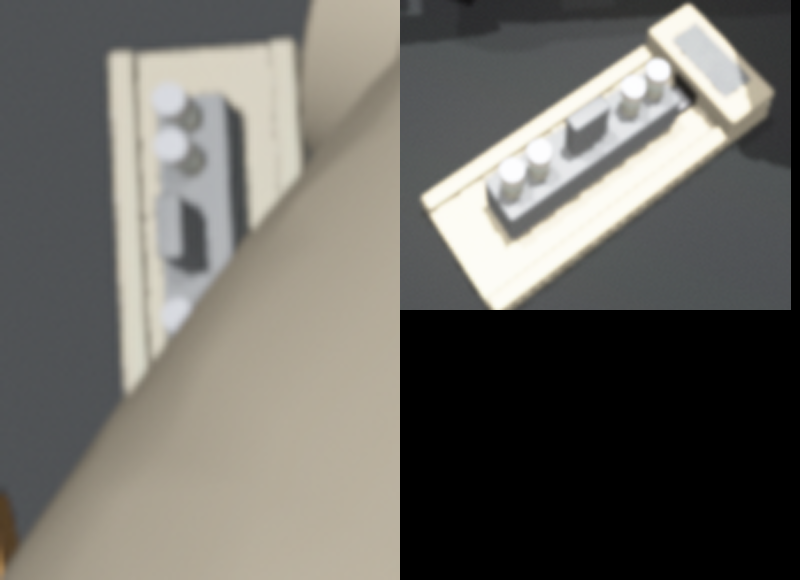

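View pics/end_scene.png

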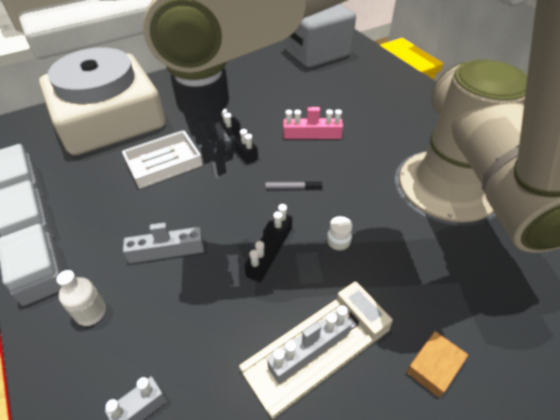

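The pictures show the rack flat between the rails with its end on the lever. Its end caps are at scene (279,354) and (342,311), against predictions of (278,353) and (341,309). The empty rack is still at (163,243). Handing in.

```bash
python3 -c "
from rig import ctrl;print(ctrl.finish_job())"
```

```text
the job is handed in; nothing more can be done
None
```

I picked up the grey four-cap rack by its fin, carried it over the other racks and lowered it into the dock bay. I let go once I felt contact with the floor, moved the arm away and handed the job in at about 11 s.

**Last checks:**
- **Position:** the end caps were within about 2 px of where they should appear in both views. That puts the rack within a few mm of its place, flat between the rails.
- **Height:** the tool height at contact (59.7 mm) matched the bay floor, with the rack's underside 12 mm above the bench.
- **Bystanders:** the empty rack was still where it started.
- **Lever:** its angle could not be read directly. I judge it held down from the rack lying level on it.
- **Top view:** in the last top picture the arm hid the lever end of the dock, so only the scene view shows that end.
- **Press force:** when I felt for the floor, the force rose briefly to about 13 N, well under the 40 N limit.

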